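# Bring the sample books out over the display edge

## Robot

A 6-joint arm with a two-finger parallel gripper is mounted at the origin on the work surface. World frame = base frame: x ahead of the robot, y to its left, z up, the work surface at z = 0. Lengths are in m, angles in rad, forces in N, time in s.
With the tool pointing down it reaches from about 0.35 to 0.775 m from the base axis. Payload 5.5 kg.
Tool frame: the origin (TCP) lies between the finger pads; the fingertips stand 22 mm ahead of it and the grasp point (between the pads) lies 3 mm ahead of it; z points along the fingers, y is the line along which they close (so a half turn about z gives the same grasp; the last joint's range is limited). The gripper opens to 85 mm and grips with 20 to 120 N. Pads are 22 mm wide; open, the fingers measure 114 mm over their backs; the gripper's body (76 mm by 85 mm) begins 54 mm behind the grasp point. The pads swing forward as they close: fully open they stand 13 mm farther back than shut.
Start: joints at [0.991, 0.313, 0.046, 1.304, 0, 1.431], TCP at [0.245, 0.52, 0.253] pointing down, gripper open.
Joint ranges: [-2.76, 2.76], [-0.86, 1.69], [-1.03, 1.26], [-2.2, 2.34], [-1.47, 1.5], [-3.14, 3.14]. Speed limits (rad/s): [2.57, 2.57, 3.14, 3.14, 3.14, 3.14].

## Interface

Orientations are given as a unit quaternion [w, x, y, z].
In Python, from workcell import env, optics gives the robot as it stands (env), with the cameras (optics).
- The arm moves only by the shell command python3 nudge.py 'ROWS' [OPENING] [FORCE]. ROWS is a JSON list of rows, 1 to 8 of them, each an object with the fields xyz (a list: dx, dy, dz in shares of 0.75 m (1.0 is 0.75 m)), r (a list: a rotation vector rx, ry, rz in normalised numbers (1 is 4 rad)); a field left out counts as zero; each row is the pose to reach, as a shift and turn from the pose commanded when the command began, along the tool's axes at that moment; what a row does not reach only later rows make up. A row lasts 1/8 s, in which the tool goes at most 0.0625 m and 0.188 rad, less where a joint would pass 70% of its speed; a pose out of reach is approached as far as the arm can. OPENING is the finger opening in m, set as the command begins (- or left out keeps the last). The fingers move at their own pace and stop on an object; FORCE is the grip in N (left out, the last holds). Time passes only in rows, so rows that do not move let the fingers close. It prints the time, the measured TCP pose, the force, the opening and the grip force at its end. Shift and turn numbers lie between -1 and 1, and a call with a number outside is refused. Input that does not fit is refused with a message, and nothing moves.
- env.get_state(): the state, without advancing time (a new reading comes with each control period).
- optics.read_camera(name): name is "scene" or "top" or "wrist"; returns a dict with "image" (400x640x3 uint8, red, green, blue), "K" (3x3 intrinsics, pixels), "R" (3x3) and "t" (3): a world point X has camera coordinates R X + t. Camera axes: x right, y down, z forward; pixel columns grow to the right and rows downward; lengths in m; the calibration is good to about 2 mm. The wrist camera is an equidistant fisheye: a pixel r from the principal point sees the ray r / f radians off the axis. A picture is of the moment at which its call begins. There is no depth.
- env.hand_in(): hands the job in; it is judged then, once.
The state is a dict: "clock": time; "joint_pos": joint angles; "qvel": joint speeds; "tau": joint torques, N m; "tcp_pos": TCP position; "orientation": TCP orientation; "wrist_force": force on the tool from outside, world axes, zero at the start; "ft_torque": the same for the moment, N m; "finger_gap": finger opening in m; "grip_force": force on a finger pad.
Only numpy, scipy, OpenCV 4.12 (cv2) and the standard library are available. Lean on these libraries where they do the work, as an engineer would, in place of code of your own. Each camera call takes 0.05 s, during which the arm holds its last target. There are 200 camera calls.

## Task

On the pale-wood display riser, the red and the yellow sample book have been shoved back, so customers cannot get their fingers under them. Without picking them up, gently push each one straight out over the riser's customer-side edge (the long edge away from the robot) until it lies square to that edge and sticks out just as far as the teal book between them. Leave the teal book and everything else on the riser and the counter where it is.

Things in the scene. Friction and masses are not known exactly. Their poses are not given: they have to be found in the camera images.
- red_book: thin hardcover red book with a cream compass star, 150 long (its x) x 110 wide (its y) x 12 thick (z), 0.11 to 0.23 kg, on the riser about 165 to one side of the teal book, shoved back, up to 0.2 rad askew. Origin: centre of its underside; +x to the customer side, away from the robot, z up. A rigid slab that slides on the board
- red_book_edge (a point): middle of the red book's leading (customer-side) edge, on its upper face: 75 ahead of its centre along its x, 12 above the riser's top
- red_book_back (a point): middle of the red book's rear edge (facing the robot), on its upper face: 75 behind its centre along its x, 12 above the riser's top
- yellow_book: thin hardcover yellow book with green hills and a red sun, 150 long (its x) x 110 wide (its y) x 12 thick (z), 0.11 to 0.23 kg, on the riser about 165 to one side of the teal book, shoved back, up to 0.2 rad askew. Origin: centre of its underside; +x to the customer side, away from the robot, z up. A rigid slab that slides on the board
- yellow_book_edge (a point): middle of the yellow book's leading (customer-side) edge, on its upper face: 75 ahead of its centre along its x, 12 above the riser's top
- yellow_book_back (a point): middle of the yellow book's rear edge (facing the robot), on its upper face: 75 behind its centre along its x, 12 above the riser's top
- teal_book: thin hardcover teal book with a white globe in a brass frame, 150 long (its x) x 110 wide (its y) x 12 thick (z), 0.11 to 0.23 kg, in the middle of the riser, square and already sticking out over its edge by the right amount (28 to 44): the pattern. Origin: centre of its underside; +x to the customer side, away from the robot, z up. A rigid slab that slides on the board
- teal_book_edge (a point): middle of the teal book's leading (customer-side) edge, on its upper face: 75 ahead of its centre along its x, 12 above the riser's top
- riser: fixed pale-wood display riser, 260 deep (its x) x 680 wide (its y) x 90 high: an 18 mm board with a smooth flat top, standing on the counter on end panels. Origin at the centre of its underside on the counter; +x points to the customer side, away from the robot
- riser_edge (a point): middle of the riser's customer-side top edge: 130 ahead of the riser's origin along its x and 90 above the counter. The edge runs along the riser's y
- tea_tin: round green tea tin with a brass lid and white band, 48 across, 44 high, standing on the riser behind the teal book; loose, to be left alone. Origin at the centre of its underside
- card_box: dark blue playing-card box with a white face and red diamond, standing on its long side on one end of the riser, 20 x 88 x 63 high (x, y, z); loose, to be left alone. Origin at the centre of its underside
- globe: little cork globe on a black foot, 60 across, 84 high, standing on the other end of the riser; loose, to be left alone. Origin at the centre of its underside
- bell: brass counter bell on a black base, 80 across, 61 high, on the counter at the left of the riser; loose, to be left alone. Origin at the centre of its underside
- pen_cup: white and blue pot of pens, 76 across, 142 high over the pens, on the counter at the right; loose, to be left alone. Origin at the centre of its underside
- card_terminal: black card payment terminal with screen and keys, 165 x 78 x 50 high, on the counter at the left; loose, to be left alone. Origin at the centre of its underside

How it is judged:
By the outcome, as a careful person would: the job done as asked, in the order asked, and still so for the second after the job is handed in, with the robot touching nothing.
It also fails if it takes over 54 s, if anything falls off the work surface, if the arm or the gripper's body presses on something with over 40 N, if the wrist force passes 120 N, or if a joint passes its speed limit or range.

## Working session

There is one attempt and no reset: what is moved stays moved. The work goes in short steps, Python scripts to look and compute and a shell command to move; the robot and the scene stay as the last step left them, time stands still between calls to the robot, and variables do not carry over. Pictures are saved under pics/ and viewed, at most 10 in all, crops included, and the job is handed in when it is done.

```bash
ls; mkdir -p pics; python3 - <<'E'
from workcell import env, optics
import cv2,numpy as np
s=env.get_state();print(s)
for n in("top","scene"):
    c=optics.read_camera(n);cv2.imwrite(f"pics/{n}0.png",c["image"][...,::-1]);np.savez(f"{n}0.npz",**c);print(n,c["K"],c["R"],c["t"])
E
```

```text
nudge.py
pics
workcell.py
{'clock': 0.0, 'joint_pos': array([ 9.91407679e-01,  3.14014732e-01,  4.49386496e-02,  1.30360883e+00,
       -1.18062208e-05,  1.43114940e+00]), 'qvel': array([-5.31395148e-05,  9.46468770e-04, -4.91136302e-04, -7.97393416e-04,
       -8.01365526e-06,  4.28584156e-04]), 'tau': array([-5.33996317e-04, -4.80627072e+01,  2.98534495e+01,  1.93874975e-02,
       -1.55497387e-04, -9.81053148e-06]), 'tcp_pos': array([0.2445438 , 0.51986098, 0.2523842 ]), 'orientation': array([-3.26698271e-04,  2.18103492e-01,  9.75925189e-01, -8.85998188e-04]), 'wrist_force': array([-0.04779993,  0.34383602,  0.63363046]), 'ft_torque': array([ 0.02019776,  0.01054821, -0.00077716]), 'grip_force': 0.0, 'finger_gap': 0.08542528269535433}
top [[480.02391674   0.         317.6684855 ]
 [  0.         480.02391674 194.02501216]
 [  0.           0.           1.        ]] [[-0.0093074  -0.99994503  0.00482752]
 [-0.99823858  0.00900842 -0.05863938]
 [ 0.05859266 -0.00536479 -0.99826756]] [-0.00367122  0.59016676  1.93824625]
scene [[477.35377216   0.         319.85835946]
 [  0.         477.35377216 202.16027251]
 [  0.           0.           1.        ]] [[ 0.33596147  0.94184386 -0.00774745]
 [ 0.73672536 -0.26790152 -0.62085789]
 [-0.58682675  0.20287659 -0.78388485]] [-0.18758829 -0.36688554  1.80822297]
```

View pics/top0.png

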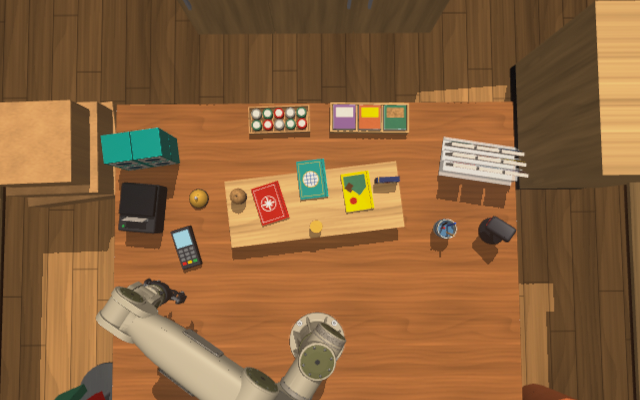

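View pics/scene0.png

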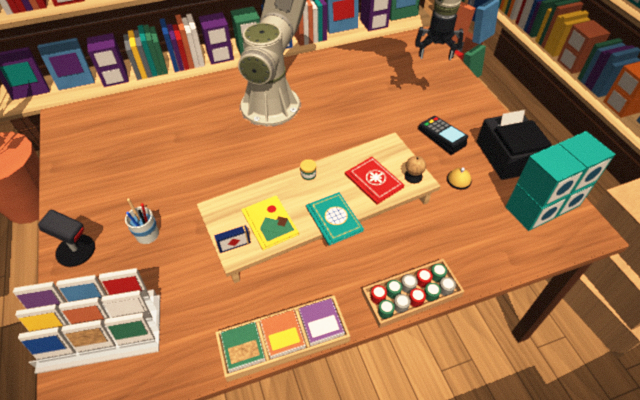

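The top view shows red at about (270,203), teal at (312,180), yellow at (356,192), the tin at (316,227), the globe at (238,197) and the card box at (387,181). The riser is turned slightly, and the scene view agrees with this. I'll measure next.

```bash
cat > h.py <<'E'
import cv2,numpy as np
HSV={"red":[((0,150,90),(6,255,255)),((174,150,90),(180,255,255))],"teal":[((80,120,60),(95,255,255))],"yellow":[((24,170,150),(33,255,255))]}
def cast(c,px,z,fish=False):
    K,R,t=c["K"],c["R"],c["t"];px=np.asarray(px,float).reshape(-1,2)
    xy=(px-K[:2,2])/[K[0,0],K[1,1]]
    if fish:
        r=np.linalg.norm(xy,axis=1,keepdims=True)+1e-12
        d=np.hstack([xy/r*np.sin(r),np.cos(r)])
    else: d=np.hstack([xy,np.ones((len(xy),1))])
    d=d@R; o=-R.T@t
    return (o+d*((z-o[2])/d[:,2])[:,None])[:,:2]
def book(c,name,z=.102,fish=False,near=None,S=4):
    im=cv2.resize(c["image"],None,fx=S,fy=S,interpolation=cv2.INTER_CUBIC)
    h=cv2.cvtColor(im,cv2.COLOR_RGB2HSV)
    m=sum(cv2.inRange(h,np.array(a),np.array(b)) for a,b in HSV[name])
    m=cv2.morphologyEx(m,cv2.MORPH_OPEN,np.ones((5,5)))
    cs=cv2.findContours(m,cv2.RETR_EXTERNAL,cv2.CHAIN_APPROX_NONE)[0]
    out=[]
    for k in cs:
        if cv2.contourArea(k)<800: continue
        p=cast(c,(k[:,0]+.5)/S-.5,z,fish)
        if near is None or np.linalg.norm(p.mean(0)-near)<.08: out.append(p)
    p=np.vstack(out)
    (cx,cy),(w,hh),a=cv2.minAreaRect((p*1000).astype(np.float32))
    if w<hh:a+=90;w,hh=hh,w
    a=(a+90)%180-90
    return np.array([cx,cy]),np.radians(a),(w,hh)
E
python3 - <<'E'
from h import *
near={"red":(.6,.16),"teal":(.7,.0),"yellow":(.65,-.15)}
for n in("top","scene"):
    c=np.load(n+"0.npz")
    if n=="top":
        for k,q in zip(near,[(270,203),(312,180),(356,192)]): near[k]=cast(c,q,.102)[0]; 
        for k,q in dict(tin=(316,227),globe=(238,197),box=(387,181)).items(): print(k,cast(c,q,.13))
        print("corners",cast(c,[(225,181),(396,162),(404,226),(232,248)],.09))
    for k in near: print(n,k,book(c,k,near=near[k]))
E
```

```text
tin [[ 0.45726797 -0.00092057]]
globe [[0.5748255  0.29709584]]
box [[ 0.63128705 -0.27569427]]
corners [[ 0.64033202  0.35453226]
 [ 0.70947365 -0.3185469 ]
 [ 0.45755287 -0.34510101]
 [ 0.37836524  0.32678227]]
top red (array([552.34411621, 178.21395874]), np.float64(0.3038068924115688), (148.9022216796875, 109.1855239868164))
top teal (array([645.71954346,   9.84062958]), np.float64(0.11366451427290891), (146.30905151367188, 99.40180206298828))
top yellow (array([ 596.27947998, -162.34803772]), np.float64(0.14268008711299934), (151.4970703125, 112.0501480102539))
scene red (array([553.5088501 , 175.56869507]), np.float64(0.3014473316857586), (153.83749389648438, 113.49012756347656))
scene teal (array([646.35229492,  11.66430283]), np.float64(0.10468410205056634), (152.60321044921875, 110.75396728515625))
scene yellow (array([ 596.9395752 , -163.69651794]), np.float64(0.14555047542540037), (156.26976013183594, 110.31331634521484))
```

Units first: shifts go in shares of 0.75 m and turns go in shares of 4 rad. So -0.335 m is -0.4467, -0.24 m is -0.32, -0.544 rad is -0.136.

```bash
python3 nudge.py '[{"xyz": [-0.4467,-0.32,0],"r": [0,0,-0.136]},{"xyz": [-0.4467,-0.32,0],"r": [0,0,-0.136]},{"xyz": [-0.4467,-0.32,0],"r": [0,0,-0.136]},{"xyz": [-0.4467,-0.32,0],"r": [0,0,-0.136]},{"xyz": [-0.4467,-0.32,0],"r": [0,0,-0.136]},{"xyz": [-0.4467,-0.32,0],"r": [0,0,-0.136]},{"xyz": [-0.4467,-0.32,0],"r": [0,0,-0.136]},{"xyz": [-0.4467,-0.32,0],"r": [0,0,-0.136]}]' 0.05 20
cat >> h.py <<'E'
def delta(s,target,yaw):
    "shift in tool axes and tool-z turn taking the tool to target, pushing direction (-tool x) at yaw"
    from scipy.spatial.transform import Rotation as Ro
    w,x,y,z=s["orientation"];R=Ro.from_quat([x,y,z,w]).as_matrix()
    G=np.array([[-np.cos(yaw),-np.sin(yaw),0],[-np.sin(yaw),np.cos(yaw),0],[0,0,-1]]).T
    return (R.T@(np.array(target)-s["tcp_pos"])).round(4), Ro.from_matrix(R.T@G).as_rotvec().round(4)
E
python3 - <<'E'
from h import *;from workcell import env, optics
s=env.get_state();print(s["clock"],s["tcp_pos"],delta(s,(.445,.16,.16),.105),s["wrist_force"])
c=optics.read_camera("wrist");cv2.imwrite("pics/w1.png",c["image"][...,::-1]);np.savez("w1.npz",**c);print(c["K"][0,0],-c["R"].T@c["t"],c["R"][2])
E
```

```text
clock: 1.1
tcp_pos: [0.4472, 0.1576, 0.2529]
orientation: [-0.0, -0.049, 0.999, -0.0]
wrist_force: [0.5, 0.1, 0.5]
finger_gap: 0.0497
grip_force: 0.0
1.1 [0.44718725 0.15756    0.2528674 ] (array([0.0019, 0.0027, 0.0929]), array([-0.0004, -0.0003, -0.007 ])) [0.504423   0.1129343  0.47599919]
309.70691628693146 [0.37395027 0.14946594 0.37389027] [ 0.28534796  0.02720012 -0.95803794]
```

View pics/w1.png

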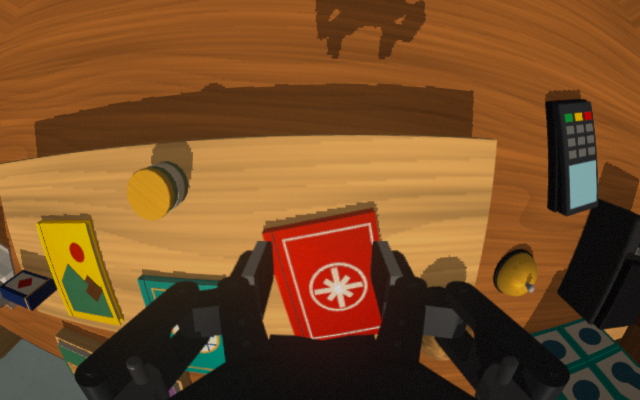

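Here the red book's rear edge runs from (263,225) to (375,207), and the strip of board behind it is clear. I'll go down behind it.

In the tool's units: 0.137 m is 0.1827, 0.13 m is 0.1733, -0.007 rad is -0.0018.

```bash
python3 nudge.py '[{"xyz": [0.0027,0.004,0.08],"r": [0,0,-0.0018]},{"xyz": [0.0027,0.004,0.1533],"r": [0,0,-0.0018]},{"xyz": [0.0027,0.004,0.1733],"r": [0,0,-0.0018]},{"xyz": [0.0027,0.004,0.1827],"r": [0,0,-0.0018]},{"xyz": [0.0027,0.004,0.1827],"r": [0,0,-0.0018]}]'
for i in 1; do python3 nudge.py '[{"xyz": [0,0,0.0027]},{"xyz": [0,0,0.0027]}]'; done
python3 - <<'E'
from h import *;from workcell import env, optics
w=np.load("w1.npz")
print(cast(w,[(263,225),(375,207),(138,275),(38,220),(90,216),(497,140)],.102,True))
c=optics.read_camera("wrist");cv2.imwrite("pics/w2.png",c["image"][100:400,150:500,::-1]);np.savez("w2.npz",**c)
E
```

```text
clock: 1.78
tcp_pos: [0.4444, 0.1639, 0.1176]
orientation: [0.001, -0.056, 0.998, 0.0]
wrist_force: [0.1, 0.8, 0.6]
finger_gap: 0.05
grip_force: 0.0
clock: 2.02
tcp_pos: [0.4443, 0.1635, 0.1153]
orientation: [0.001, -0.056, 0.998, 0.0]
wrist_force: [0.4, -0.3, -0.7]
finger_gap: 0.05
grip_force: 0.0
[[ 0.48684414  0.10397641]
 [ 0.45835107  0.20747773]
 [ 0.56916628 -0.0474051 ]
 [ 0.52295505 -0.22059432]
 [ 0.50284575 -0.10921016]
 [ 0.37855404  0.3221334 ]]
```

View pics/w2.png

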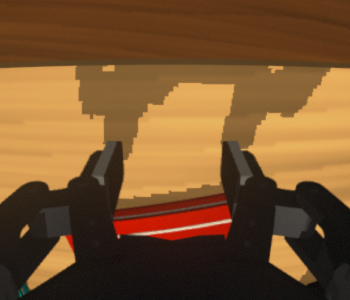

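The crop shows both fingers behind the red rear edge, with no contact force yet. I'll keep lowering to find the board.

In the tool's units: 0.0025 m is 0.0033.

```bash
python3 nudge.py '[{"xyz": [0,0,0.0033]},{"xyz": [0,0,0.0033]}]'|sed -n '2p;4p'; python3 nudge.py '[{"xyz": [0,0,0.0033]},{"xyz": [0,0,0.0033]}]'|sed -n '2p;4p'
```

```text
tcp_pos: [0.4434, 0.1632, 0.1117]
wrist_force: [-0.3, 0.2, 0.1]
tcp_pos: [0.4434, 0.1633, 0.1091]
wrist_force: [-0.2, 0.5, -0.2]
```

In the tool's units: 0.0015 m is 0.002.

```bash
python3 nudge.py '[{"xyz": [0,0,0.002]},{"xyz": [0,0,0.002]}]'|sed -n '2p;4p'; python3 nudge.py '[{"xyz": [0,0,0.002]},{"xyz": [0,0,0.002]}]'|sed -n '2p;4p'
```

```text
tcp_pos: [0.4434, 0.1633, 0.109]
wrist_force: [-3.6, -0.2, 10.5]
tcp_pos: [0.4435, 0.1633, 0.1089]
wrist_force: [-8.1, -1.4, 23.3]
```

The board contact is at TCP z ≈ 0.109. I'll lift the tips about 3 mm and push.

In the tool's units: -0.031 m is -0.0413, -0.006 m is -0.008.

```bash
python3 nudge.py '[{"xyz": [0,0,-0.008]},{"xyz": [0,0,-0.008]},{"xyz": [-0.008,0,-0.008]},{"xyz": [-0.0147,0,-0.008]},{"xyz": [-0.0213,0,-0.008]},{"xyz": [-0.028,0,-0.008]},{"xyz": [-0.0347,0,-0.008]},{"xyz": [-0.0413,0,-0.008]}]'|sed -n '2p;4p'
python3 nudge.py '[{"xyz": [-0.0067,0,0]},{"xyz": [-0.0133,0,0]},{"xyz": [-0.02,0,0]},{"xyz": [-0.0267,0,0]},{"xyz": [-0.0333,0,0]},{"xyz": [-0.04,0,0]},{"xyz": [-0.0467,0,0]},{"xyz": [-0.0533,0,0]}]'|sed -n '2,4p'
cat > look.py <<'E'
import sys
from h import *;from workcell import env, optics
n=sys.argv[1]; near={"red":(.60,.18),"teal":(.646,.0105),"yellow":(.62,-.162)}
s=env.get_state();print(s["clock"],s["tcp_pos"],s["wrist_force"])
for cam in("top","scene"):
    c=optics.read_camera(cam);np.savez(f"{cam}{n}.npz",**c)
    for k in near:
        try:p,a,wh=book(c,k,near=near[k]);print(cam,k,p.round(1),round(a,3),np.round(wh,1))
        except Exception as e:print(cam,k,e)
    if cam=="scene":  # customer-side edge of the riser, board top vs darker side
        cv2.imwrite(f"pics/s{n}.png",cv2.resize(c["image"][130:290,180:460,::-1],None,fx=2.8,fy=2.8,interpolation=cv2.INTER_CUBIC))
c=optics.read_camera("wrist");np.savez(f"wr{n}.npz",**c)
E
python3 look.py 1
```

```text
tcp_pos: [0.4745, 0.1668, 0.1121]
wrist_force: [-1.3, 0.8, -0.3]
tcp_pos: [0.5144, 0.1712, 0.1123]
orientation: [0.0, -0.056, 0.998, 0.0]
wrist_force: [-0.7, 0.1, -0.7]
5.075 [0.51436942 0.17122229 0.11229829] [-0.74077364  0.14963262 -0.6615885 ]
top red [603.  169.8] 0.112 [150.1 110.2]
top teal [645.7   9.8] 0.114 [146.3  99.4]
top yellow [ 596.1 -162.5] 0.139 [151.4 111.9]
scene red [603.1 166.3] 0.112 [160.2 115. ]
scene teal [646.4  11.6] 0.105 [152.6 110.5]
scene yellow [ 597.2 -163.9] 0.143 [156.  110.3]
```

View pics/s1.png

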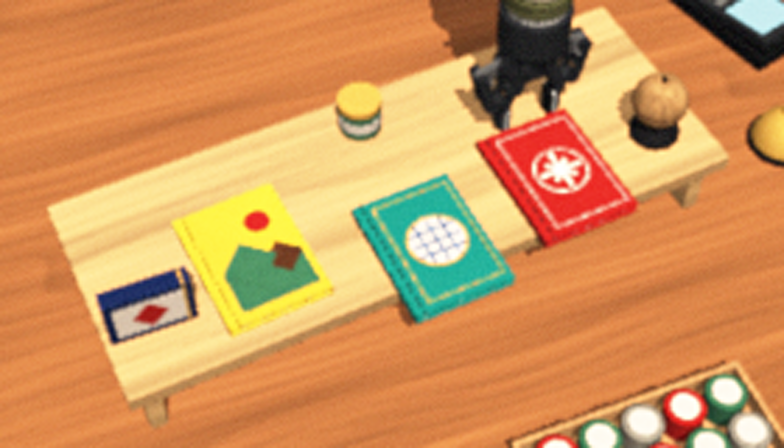

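The red book has squared to the gripper: (300,230)-like pose, with its leading edge at (545,240)–(635,205) in the crop, short of the teal edge. Now I'll fit the riser edge accurately.

```bash
cat > edge.py <<'E'
from h import *
def subpix(c,cols,r0,r1):  # strongest vertical gradient per column, sub-pixel, blue+green channel
    g=cv2.GaussianBlur(c["image"][...,:2].sum(2).astype(np.float32),(3,3),0);o=[]
    for u in cols:
        a,b=r0(u),r1(u);d=np.abs(np.diff(g[int(a):int(b),u]));k=int(d.argmax())
        if 0<k<len(d)-1:
            e=d[k-1]-2*d[k]+d[k+1];o.append((u,int(a)+k+.5+.5*(d[k-1]-d[k+1])/e))
    return np.array(o)
def line(p):
    for _ in range(3):
        f=np.polyfit(p[:,1],p[:,0],1);r=p[:,0]-np.polyval(f,p[:,1]);p=p[np.abs(r)<max(.0015,1.5*r.std())]
    return round(-np.arctan(f[0]),4),f,len(p),r.std()
if __name__=="__main__":
    c=np.load("top0.npz")
    y=lambda u:181-(u-225)*19/171
    cols=[u for u in range(228,394) if not 292<u<332 and not 374<u<402]
    print(line(cast(c,subpix(c,cols,lambda u:y(u)-5,lambda u:y(u)+7),.09)))
    y2=lambda u:248-(u-232)*22/172
    cols=[u for u in range(236,400) if not 295<u<335]
    for z in(.09,):print(line(cast(c,subpix(c,cols,lambda u:y2(u)-10,lambda u:y2(u)+5),z)))
    # teal, ends of books in top view
    q=subpix(c,range(301,323),lambda u:154,lambda u:168);print("teal front",line(cast(c,q,.102)))
    c=np.load("top1.npz")
E
python3 edge.py
```

```text
(np.float64(0.1115), array([-0.11201424,  0.68048488]), 104, np.float64(0.0005112563430687836))
(np.float64(0.1106), array([-0.11101602,  0.41764033]), 125, np.float64(0.0002850922581809211))
teal front (np.float64(0.3402), array([-0.35391133,  0.72065844]), 15, np.float64(0.004297050144476485))
```

```bash
cat > front.py <<'E'
import sys
from edge import *
CH={"red":1,"teal":0,"yellow":2}
def front(c,name,ctr,yaw,end=1,z=.102):
    "customer-side (end=1) or rear (-1) edge: sub-pixel gradient along lines across the edge"
    u=np.array([np.cos(yaw),np.sin(yaw)]);v=np.array([-u[1],u[0]])
    S=np.arange(-.009,.0091,.0005);T=np.arange(-.042,.0421,.003);o=[]
    ch={"red":c["image"][...,1],"teal":c["image"][...,0],"yellow":c["image"][...,2]}[name].astype(np.float32)
    for t in T:
        P=ctr+u*(end*.075)+np.outer(S,u)+v*t
        X=np.c_[P,np.full(len(P),z)]@c["R"].T+c["t"];q=X@c["K"].T;q=(q[:,:2]/q[:,2:]).astype(np.float32)
        g=cv2.remap(ch,q[:,:1],q[:,1:],cv2.INTER_CUBIC).ravel()
        w=np.abs(np.gradient(g));w[w<.5*w.max()]=0;s=(w*S).sum()/w.sum();o.append((t,end*.075+s))
    o=np.array(o);f=np.polyfit(o[:,0],o[:,1],1)
    for _ in range(2):
        k=np.abs(o[:,1]-np.polyval(f,o[:,0]))<.002;f=np.polyfit(o[k,0],o[k,1],1)
    return (ctr@u+f[1])*1000, -f[0]+yaw, k.sum()
if __name__=="__main__":
    n=sys.argv[1]
    G={"red":np.array(eval(sys.argv[2])),"teal":np.array([.646,.0107]),"yellow":np.array(eval(sys.argv[3]))}
    for cam in("top","scene"):
        c=np.load(f"{cam}{n}.npz")
        for k in G:
            for e in(1,-1): print(cam,k,e,np.round(front(c,k,G[k],.111,e),3))
E
python3 front.py 1 "(.603,.168)" "(.5965,-.163)"
```

```text
top red 1 [6.8893e+02 1.2500e-01 2.5000e+01]
top red -1 [5.4486e+02 1.6800e-01 1.1000e+01]
top teal 1 [7.16198e+02 1.27000e-01 2.90000e+01]
top teal -1 [5.67161e+02 1.07000e-01 2.60000e+01]
top yellow 1 [6.47819e+02 1.35000e-01 2.90000e+01]
top yellow -1 [4.99266e+02 1.55000e-01 2.80000e+01]
scene red 1 [6.94181e+02 1.15000e-01 1.80000e+01]
scene red -1 [5.43487e+02 1.19000e-01 2.50000e+01]
scene teal 1 [7.21063e+02 1.12000e-01 2.90000e+01]
scene teal -1 [5.66582e+02 1.07000e-01 2.80000e+01]
scene yellow 1 [6.5467e+02 1.5100e-01 2.9000e+01]
scene yellow -1 [4.96179e+02 1.37000e-01 2.90000e+01]
```

In the tool's units: -0.023 m is -0.0307, -0.021 m is -0.028.

```bash
python3 nudge.py '[{"xyz": [-0.0067,0,0]},{"xyz": [-0.0133,0,0]},{"xyz": [-0.0187,0,0]},{"xyz": [-0.024,0,0]},{"xyz": [-0.028,0,0]},{"xyz": [-0.0307,0,0]},{"xyz": [-0.0307,0,0]}]'|sed -n '2,4p'
python3 nudge.py '[{"xyz": [0.0267,0,0]},{"xyz": [0.0533,0,0]},{"xyz": [0.0533,0,-0.08]},{"xyz": [0.1067,0,-0.1467]},{"xyz": [0.1333,0,-0.1467]},{"xyz": [0.1333,0,-0.1467]}]'|sed -n '1,2p'
python3 look.py 2; python3 front.py 2 "(.626,.170)" "(.5965,-.163)"
python3 - <<'E'
import numpy as np,cv2
c=np.load("wr2.npz");cv2.imwrite("pics/w3.png",c["image"][...,::-1])
E
```

```text
tcp_pos: [0.5373, 0.1737, 0.1123]
orientation: [0.0, -0.056, 0.998, 0.0]
wrist_force: [-0.5, -0.5, 0.6]
clock: 6.85
tcp_pos: [0.4372, 0.1627, 0.2233]
6.85 [0.43715228 0.16272257 0.2233461 ] [ 0.25335164 -0.10208739 -0.59041267]
top red [626.2 171.6] 0.113 [150.6 110.4]
top teal [645.7   9.8] 0.114 [146.3  99.4]
top yellow [ 596.2 -162.4] 0.141 [151.4 111.9]
scene red [627.3 169. ] 0.113 [155.8 115.6]
scene teal [646.4  11.7] 0.105 [152.6 110.8]
scene yellow [ 597.3 -163.9] 0.144 [156.1 110.3]
top red 1 [7.11836e+02 1.39000e-01 2.10000e+01]
top red -1 [5.65398e+02 9.30000e-02 2.80000e+01]
top teal 1 [7.16178e+02 1.27000e-01 2.90000e+01]
top teal -1 [5.67079e+02 1.07000e-01 2.60000e+01]
top yellow 1 [6.47844e+02 1.35000e-01 2.90000e+01]
top yellow -1 [4.99231e+02 1.56000e-01 2.80000e+01]
scene red 1 [7.19011e+02 1.16000e-01 2.60000e+01]
scene red -1 [5.64985e+02 1.13000e-01 2.90000e+01]
scene teal 1 [7.21056e+02 1.14000e-01 2.90000e+01]
scene teal -1 [5.66625e+02 1.11000e-01 2.80000e+01]
scene yellow 1 [6.54591e+02 1.49000e-01 2.90000e+01]
scene yellow -1 [4.96138e+02 1.32000e-01 2.90000e+01]
```

View pics/w3.png

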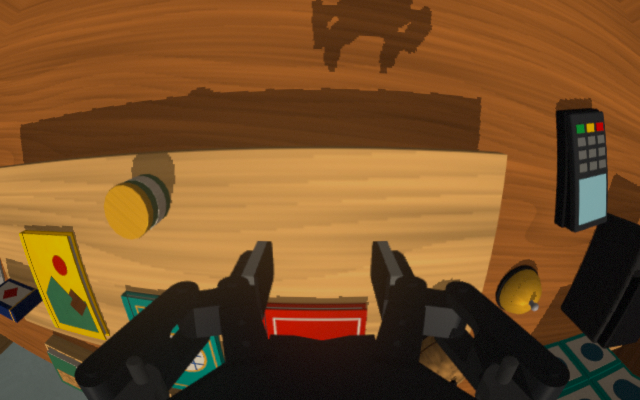

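The wrist view shows the red rear edge at about (265,303)–(367,305), square to the board. It is still about 2 mm short of teal, so I'll make one small corrective push.

In the tool's units: 0.11 m is 0.1467, -0.102 m is -0.136.

```bash
python3 nudge.py '[{"xyz": [-0.0667,0,0.04]},{"xyz": [-0.08,0,0.12]},{"xyz": [-0.08,0,0.1467]},{"xyz": [-0.1067,0,0.1467]},{"xyz": [-0.1227,0,0.1467]},{"xyz": [-0.1307,0,0.1467]},{"xyz": [-0.1333,0,0.1467]},{"xyz": [-0.136,0,0.1467]}]'|sed -n '2,4p'
python3 nudge.py '[{},{"xyz": [0.0267,0,0]},{"xyz": [0.0533,0,0]},{"xyz": [0.0533,0,-0.08]},{"xyz": [0.0533,0,-0.16]},{"xyz": [0.0533,0,-0.16]}]'|sed -n '1,2p'
python3 look.py 3; python3 front.py 3 "(.628,.170)" "(.5965,-.163)"|grep -v yellow
python3 - <<'E'
from h import *;from workcell import env, optics
print(delta(env.get_state(),(.4925,-.173,.24),.1115))
E
```

```text
tcp_pos: [0.5382, 0.1739, 0.112]
orientation: [-0.001, -0.056, 0.998, -0.0]
wrist_force: [-0.4, -0.1, -0.5]
clock: 8.75
tcp_pos: [0.5019, 0.1701, 0.2381]
8.75 [0.50186465 0.17010664 0.23809558] [-0.40459065 -0.15128194 -0.55128129]
top red [627.3 171.9] 0.111 [150.9 110.3]
top teal [645.7   9.8] 0.114 [146.3  99.4]
top yellow [ 596.1 -162.4] 0.141 [151.3 111.9]
scene red [628.5 168.7] 0.114 [155.8 116. ]
scene teal [646.3  11.7] 0.105 [152.6 110.6]
scene yellow [ 597.  -163.9] 0.143 [156.4 110.1]
top red 1 [7.12792e+02 1.37000e-01 2.30000e+01]
top red -1 [5.67031e+02 1.16000e-01 1.90000e+01]
top teal 1 [7.1622e+02 1.2700e-01 2.9000e+01]
top teal -1 [5.67121e+02 1.08000e-01 2.60000e+01]
scene red 1 [7.20616e+02 1.16000e-01 2.80000e+01]
scene red -1 [5.66387e+02 1.15000e-01 2.90000e+01]
scene teal 1 [7.21044e+02 1.13000e-01 2.90000e+01]
scene teal -1 [5.66549e+02 1.09000e-01 2.80000e+01]
(array([ 0.0442, -0.3397, -0.008 ]), array([ 0.    , -0.0001, -0.0002]))
```

The red book now matches teal to about 0.5 mm. Next is yellow.

In the tool's units: -0.34 m is -0.4533, 0.044 m is 0.0587.

```bash
python3 nudge.py '[{"xyz": [0.0587,-0.4533,-0.0107]},{"xyz": [0.0587,-0.4533,-0.0107]},{"xyz": [0.0587,-0.4533,-0.0107]},{"xyz": [0.0587,-0.4533,-0.0107]},{"xyz": [0.0587,-0.4533,-0.0107]},{"xyz": [0.0587,-0.4533,-0.0107]},{"xyz": [0.0587,-0.4533,-0.0107]},{"xyz": [0.0587,-0.4533,-0.0107]}]'|sed -n '1,3p'
python3 - <<'E'
from h import *;from workcell import env, optics
print(delta(env.get_state(),(.4925,-.173,.1125),.1115))
E
```

```text
clock: 9.9
tcp_pos: [0.4923, -0.1724, 0.2389]
orientation: [-0.001, -0.056, 0.998, 0.001]
(array([-0.0004, -0.0008,  0.1264]), array([ 0.0021, -0.0022, -0.0003]))
```

In the tool's units: 0.127 m is 0.1693, 0.06 m is 0.08.

```bash
python3 nudge.py '[{"xyz": [0,0,0.08]},{"xyz": [0,0,0.1467]},{"xyz": [0,0,0.1653]},{"xyz": [0,0,0.1693]},{"xyz": [0,0,0.1693]}]'|sed -n '2,4p'
python3 nudge.py '[{"xyz": [-0.0067,0,0]},{"xyz": [-0.0133,0,0]},{"xyz": [-0.02,0,0]},{"xyz": [-0.0267,0,0]},{"xyz": [-0.0333,0,0]},{"xyz": [-0.04,0,0]},{"xyz": [-0.0467,0,0]},{"xyz": [-0.0533,0,0]}]'|sed -n '2,4p'
python3 nudge.py '[{"xyz": [-0.0067,0,0]},{"xyz": [-0.0133,0,0]},{"xyz": [-0.02,0,0]},{"xyz": [-0.0267,0,0]},{"xyz": [-0.0333,0,0]},{"xyz": [-0.04,0,0]},{"xyz": [-0.04,0,0]}]'|sed -n '2,4p'
python3 look.py 4; python3 front.py 4 "(.628,.170)" "(.645,-.157)"
python3 - <<'E'
from workcell import env, optics
p=env.get_state()["tcp_pos"];print(p[0]*.9938+p[1]*.1108)
E
```

```text
tcp_pos: [0.4944, -0.1735, 0.115]
orientation: [0.001, -0.056, 0.998, -0.001]
wrist_force: [-0.4, -0.1, -0.1]
tcp_pos: [0.5332, -0.1688, 0.1132]
orientation: [0.0, -0.056, 0.998, 0.0]
wrist_force: [-1.2, -0.9, 1.1]
tcp_pos: [0.5634, -0.1655, 0.1134]
orientation: [0.0, -0.056, 0.998, -0.0]
wrist_force: [-0.3, -0.1, 0.3]
12.4 [ 0.56342489 -0.1655213   0.11341409] [-0.25409668 -0.10369927  0.29940304]
top red [627.3 171.9] 0.111 [150.7 110.2]
top teal [645.8   9.8] 0.112 [146.3  99.5]
top yellow [ 651.3 -158.1] 0.107 [149.3 111.1]
scene red [628.2 169.2] 0.107 [155.7 116.6]
scene teal [646.4  11.6] 0.105 [152.6 110.5]
scene yellow [ 651.2 -159.1] 0.111 [156.4 111.3]
top red 1 [7.12832e+02 1.39000e-01 2.30000e+01]
top red -1 [5.67303e+02 1.05000e-01 2.60000e+01]
top teal 1 [7.16203e+02 1.27000e-01 2.90000e+01]
top teal -1 [5.67056e+02 1.07000e-01 2.60000e+01]
top yellow 1 [6.97563e+02 1.16000e-01 2.80000e+01]
top yellow -1 [5.50083e+02 8.60000e-02 1.10000e+01]
scene red 1 [7.20573e+02 1.17000e-01 2.80000e+01]
scene red -1 [5.66414e+02 1.08000e-01 2.90000e+01]
scene teal 1 [7.21076e+02 1.14000e-01 2.90000e+01]
scene teal -1 [5.66603e+02 1.06000e-01 2.80000e+01]
scene yellow 1 [6.93263e+02 1.74000e-01 7.00000e+00]
scene yellow -1 [5.51594e+02 1.09000e-01 2.00000e+01]
0.5410784305534077
```

View pics/s4.png

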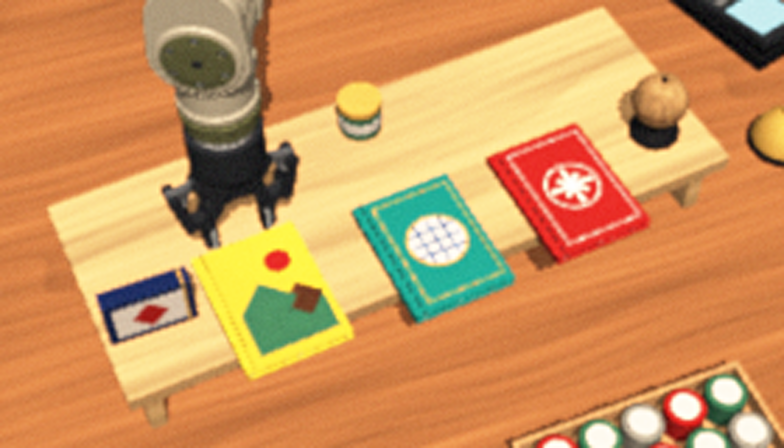

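The yellow book is now square, at (195,260)–(350,340) in the crop, and clear of the card box. The gripper needs about 13 mm more. I'll push most of it, withdraw and measure.

In the tool's units: -0.0125 m is -0.0167, -0.011 m is -0.0147.

```bash
python3 nudge.py '[{"xyz": [-0.0053,0,0]},{"xyz": [-0.0107,0,0]},{"xyz": [-0.0147,0,0]},{"xyz": [-0.0167,0,0]},{"xyz": [-0.0167,0,0]}]'|sed -n '2p;4p'
python3 nudge.py '[{"xyz": [0.0267,0,0]},{"xyz": [0.0533,0,0]},{"xyz": [0.0533,0,-0.08]},{"xyz": [0.1067,0,-0.1467]},{"xyz": [0.1333,0,-0.1467]},{"xyz": [0.1333,0,-0.1467]}]'|sed -n '1,2p'
python3 look.py 5; python3 front.py 5 "(.628,.170)" "(.661,-.157)"
```

```text
tcp_pos: [0.5754, -0.1641, 0.1133]
wrist_force: [-1.2, 0.5, 0.3]
clock: 13.92
tcp_pos: [0.4754, -0.1754, 0.2243]
13.925 [ 0.47542414 -0.17541912  0.22434683] [-0.5671316   0.02007802 -0.71433817]
top red [627.5 172.2] 0.109 [150.3 110.2]
top teal [645.8   9.8] 0.112 [146.3  99.5]
top yellow [ 662.5 -156.9] 0.113 [150.5 111.7]
scene red [628.2 169.4] 0.108 [155.7 115.9]
scene teal [646.4  11.7] 0.105 [152.6 110.8]
scene yellow [ 663.7 -158. ] 0.112 [155.  112.4]
top red 1 [7.12811e+02 1.39000e-01 2.30000e+01]
top red -1 [5.67296e+02 1.05000e-01 2.60000e+01]
top teal 1 [7.16194e+02 1.27000e-01 2.90000e+01]
top teal -1 [5.67081e+02 1.08000e-01 2.60000e+01]
top yellow 1 [7.10826e+02 1.31000e-01 2.70000e+01]
top yellow -1 [5.65019e+02 1.08000e-01 2.90000e+01]
scene red 1 [7.20636e+02 1.05000e-01 2.70000e+01]
scene red -1 [5.66603e+02 1.05000e-01 2.80000e+01]
scene teal 1 [7.21038e+02 1.13000e-01 2.90000e+01]
scene teal -1 [5.66471e+02 1.06000e-01 2.80000e+01]
scene yellow 1 [7.17522e+02 1.02000e-01 1.80000e+01]
scene yellow -1 [5.63485e+02 1.18000e-01 2.90000e+01]
```

Yellow is about 2 mm short, so I'll give it a final small push.

In the tool's units: 0.11 m is 0.1467, -0.102 m is -0.136.

```bash
python3 nudge.py '[{"xyz": [-0.0667,0,0.04]},{"xyz": [-0.08,0,0.12]},{"xyz": [-0.08,0,0.1467]},{"xyz": [-0.1067,0,0.1467]},{"xyz": [-0.1227,0,0.1467]},{"xyz": [-0.1307,0,0.1467]},{"xyz": [-0.1333,0,0.1467]},{"xyz": [-0.136,0,0.1467]}]'|sed -n '2p;4p'
python3 nudge.py '[{},{"xyz": [0.0267,0,0]},{"xyz": [0.0533,0,0]},{"xyz": [0.0533,0,-0.08]},{"xyz": [0.1067,0,-0.16]},{"xyz": [0.1333,0,-0.16]},{"xyz": [0.1333,0,-0.16]}]'|sed -n '1,2p'
python3 look.py 6; python3 front.py 6 "(.628,.170)" "(.662,-.157)"
```

```text
tcp_pos: [0.5765, -0.1638, 0.113]
wrist_force: [-1.4, 0.5, -0.7]
clock: 15.95
tcp_pos: [0.4771, -0.1754, 0.235]
15.95 [ 0.47709521 -0.17537111  0.23504719] [ 0.22662172  0.81812144 -0.30067707]
top red [627.4 172.2] 0.108 [150.3 110.2]
top teal [645.7   9.8] 0.114 [146.3  99.4]
top yellow [ 663.8 -156.7] 0.112 [150.5 111.8]
scene red [628.1 168.9] 0.108 [155.9 116.2]
scene teal [646.4  11.7] 0.105 [152.6 110.8]
scene yellow [ 665.1 -157.7] 0.111 [154.7 111.6]
top red 1 [7.12833e+02 1.37000e-01 2.30000e+01]
top red -1 [5.67307e+02 1.05000e-01 2.60000e+01]
top teal 1 [7.16214e+02 1.27000e-01 2.90000e+01]
top teal -1 [5.67081e+02 1.09000e-01 2.60000e+01]
top yellow 1 [7.12145e+02 1.17000e-01 2.60000e+01]
top yellow -1 [5.6605e+02 1.0900e-01 2.9000e+01]
scene red 1 [7.20614e+02 1.15000e-01 2.80000e+01]
scene red -1 [5.66712e+02 1.09000e-01 2.80000e+01]
scene teal 1 [7.21078e+02 1.14000e-01 2.90000e+01]
scene teal -1 [5.66678e+02 1.09000e-01 2.80000e+01]
scene yellow 1 [7.18584e+02 8.00000e-02 1.90000e+01]
scene yellow -1 [5.64987e+02 1.11000e-01 2.90000e+01]
```

View pics/s6.png

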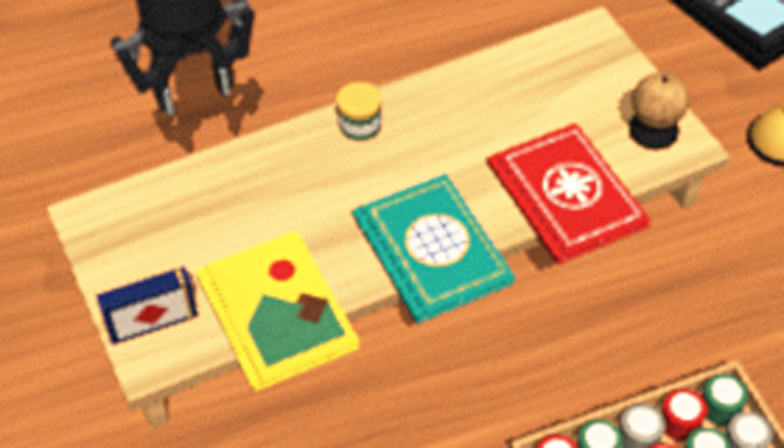

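All three books line up within about 1 mm and are square to the edge. Tin, card box and globe haven't moved, and the arm is clear.

```bash
python3 -c "
from workcell import env, optics
print(env.hand_in())"
```

```text
the job is handed in; nothing more can be done
None
```

I pushed the red and yellow books out square to the riser's edge; by camera they stick out as far as the teal book to within about 1 mm (red) and 1–2 mm (yellow), nothing else was seen to move, and I handed the job in at about 16 s.

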